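Press the vial caps home along the tray

TASK

The five vials in the arc-shaped tray have small blue caps that are not pushed on fully. Starting at the end with the orange piece, go along the arc with the shut fingertips and gently press down each cap in turn until it is fully home. Only press: do not pinch, lift or shove the tray, and leave the things around it where they are.

Things in the scene. Friction and masses are not known exactly. Their poses are not given: they have to be found in the camera images.
- tray: Loose (0.7 kg) grey-and-black arc-shaped autosampler tray standing on the bench, about 150 x 75 mm and 30 mm high, with five amber vials in an arc of 100 mm radius, 20 degrees (35 mm) apart. Origin: on its underside, in the middle of the arc's extent; z up, +x towards the outer (bulging) side. Cap 1, beside the orange end piece, is at local (-11, +64) mm, cap 2 at (6, 34), cap 3 at (12, 0), cap 4 at (6, -34), cap 5 at (-11, -64). It may stand at any yaw.
- orange_end (a point): Top middle of the orange end piece (44 x 13 mm, 36 mm high) on one end of the tray; the cap beside it (centres 30 mm apart from above) is cap 1.
- cap1_top (a point): Centre of the flat top of blue cap 1 (round, 20 mm across, 11.5 mm tall, white dot on top), the one beside the orange end piece. It moves with the cap: 54 to 56 mm above the bench at the start, 49 mm when fully home.
- cap1 (a joint): How far cap 1 is pushed down, in m: 0 to 0.002 at the start (standing proud), 0.007 fully home (hard stop; 0.006 counts as home). It slides straight down against about 4 N of friction and stays where it is left; harder than 60 N on the tray or its caps is too rough.
- cap2_top (a point): Centre of the flat top of blue cap 2 (round, 20 mm across, 11.5 mm tall, white dot on top). It moves with the cap: 54 to 56 mm above the bench at the start, 49 mm when fully home.
- cap2 (a joint): How far cap 2 is pushed down, in m: 0 to 0.002 at the start (standing proud), 0.007 fully home (hard stop; 0.006 counts as home). It slides straight down against about 4 N of friction and stays where it is left; harder than 60 N on the tray or its caps is too rough.
- cap3_top (a point): Centre of the flat top of blue cap 3 (round, 20 mm across, 11.5 mm tall, white dot on top). It moves with the cap: 54 to 56 mm above the bench at the start, 49 mm when fully home.
- cap3 (a joint): How far cap 3 is pushed down, in m: 0 to 0.002 at the start (standing proud), 0.007 fully home (hard stop; 0.006 counts as home). It slides straight down against about 4 N of friction and stays where it is left; harder than 60 N on the tray or its caps is too rough.
- cap4_top (a point): Centre of the flat top of blue cap 4 (round, 20 mm across, 11.5 mm tall, white dot on top). It moves with the cap: 54 to 56 mm above the bench at the start, 49 mm when fully home.
- cap4 (a joint): How far cap 4 is pushed down, in m: 0 to 0.002 at the start (standing proud), 0.007 fully home (hard stop; 0.006 counts as home). It slides straight down against about 4 N of friction and stays where it is left; harder than 60 N on the tray or its caps is too rough.
- cap5_top (a point): Centre of the flat top of blue cap 5 (round, 20 mm across, 11.5 mm tall, white dot on top), at the other end. It moves with the cap: 54 to 56 mm above the bench at the start, 49 mm when fully home.
- cap5 (a joint): How far cap 5 is pushed down, in m: 0 to 0.002 at the start (standing proud), 0.007 fully home (hard stop; 0.006 counts as home). It slides straight down against about 4 N of friction and stays where it is left; harder than 60 N on the tray or its caps is too rough.
- marker: Black felt marker lying on the inner side of the arc, 137 mm long, 13 mm thick, length along its y; origin under its middle. Leave alone.
- spare_cap: Larger loose blue bottle cap (40 mm across, 16 mm high, open side up) lying on the bench on the outer side of the arc; origin under its centre. Not one of the five; leave alone.
- film_box: White and blue carton, 52 x 130 x 52 mm, to the left; origin under its centre. Leave alone.
- timer: White bench timer, 62 x 66 x 21 mm, to the left; origin under its centre. Leave alone.
- bottle_4: Small bottle with yellow cap, 36 mm across, 88 mm high, to the left; origin under its centre. Leave alone.
Not all that is in view belongs to the job. What is shaped like the tray but purple is not meant.

How it is judged:
By the outcome, as a careful person would: the job done as asked, in the order asked, and still so for the second after the job is handed in, with the robot touching nothing.
It also fails if it takes over 45 s, if anything falls off the work surface, if the arm or the gripper's body presses on something with over 40 N, if the wrist force passes 120 N, or if a joint passes its speed limit or range.

ROBOT

A 7-joint arm with a two-finger parallel gripper is mounted at the origin on a cart in front of the work surface, level with it; the furniture and walls round the work are solid. World frame = base frame: x ahead of the robot, y to its left, z up, the work surface at z = 0. Lengths are in m, angles in rad, forces in N, time in s.
With the tool pointing down it reaches from about 0.4 to 0.75 m from the base axis. Payload 19.5 kg.
Tool frame: the origin (TCP) lies on the centre line of the jaws, within the pads' length; the fingertips stand robot.finger_overhang ahead of it and the grasp point (between the pads) is the TCP (robot.finger_overhang is the distance from the TCP to the fingertips, in m); z points along the fingers, x is the direction in which the jaws open and shut, and the axes are right-handed (so a half turn about z gives the same grasp; the last joint's range is limited). The gripper opens to 85 mm and grips with 20 to 120 N. Pads are 22 mm wide; open, the fingers measure 114 mm over their backs; the gripper's body (76 mm by 85 mm) begins 54 mm behind the grasp point. The pads swing forward as they close: fully open they stand 13 mm farther back than shut.
Start: joints at [-1.225, 0.707, -0.028, 1.485, 0.022, 0.951, -0.075], TCP at [0.217, 0.532, 0.25] pointing down, gripper open.
Joint ranges: [-2.71, 2.71], [-0.32, 2.16], [-1.57, 1.52], [0, 2.45], [-1.46, 4.6], [0, 2.02], [-2.83, 2.83]. Speed limits (rad/s): [1.89, 1.89, 2.57, 2.57, 3.01, 3.01, 3.01].

INTERFACE

Orientations are given as a unit quaternion [w, x, y, z].
In Python, from station import robot gives the robot as it stands.
- The arm moves only by the tool servo_tool, never from a script. Its argument "deltas" is one flat list of numbers, 7 for each row, row after row: the shift along the tool's x, y, z in cm, then the turn, a rotation vector about the tool's x, y, z in degrees, then the closure, from 0 (fully open) to 1 (shut). In form: [x, y, z, wx, wy, wz, jaw, x, y, z, wx, wy, wz, jaw, ...]. A call has exactly 8 rows; each row shifts and turns the commanded pose from where the row before left it, along the tool's axes as they then stand; what a row does not reach is not made up. A row lasts 1/12 s, in which the tool goes at most 41.7 mm and 7.16 degrees, less where a joint would pass 70% of its speed; a pose out of reach is approached as far as the arm can. A call with a gripper value outside its range is refused whole. The fingers move at their own pace and stop on an object; "newtons" is the grip in N (left out, the last holds). Time passes only in rows, so rows that do not move let the fingers close, or fill a call up. It gives the time, the measured TCP pose, the force and the opening at its end, in the units of the state.
- robot.get_state(): the state, without advancing time (a new reading comes with each control period).
- robot.get_image(name): name is "side" or "top"; returns (picture, depth): 400x640x3 uint8, red, green, blue; 400x640 float32, m along the optical axis (not along the pixel's ray), 0 where there is no reading.
- robot.calibration(name): a dict with "fov_y" (degrees; the focal length in pixels is half the picture's height over the tangent of half this angle, whatever the lens; pixels are square), "cx", "cy" (the principal point, pixels), "position" and "orientation" of the camera in the world. Camera axes: x right, y down, z forward; pixel columns grow to the right and rows downward; lengths in m; the calibration is good to about 2 mm. A picture is of the moment at which its call begins. calibration takes no time and is no camera call.
- robot.close_job(): hands the job in, once; it reports no verdict.
The state is a dict: "time": time; "q": joint angles; "qd": joint speeds; "tau": joint torques, N m; "eef_pos": TCP position; "tool_rot": TCP orientation; "contact_force": force on the tool from outside, world axes, zero at the start; "moment": the same for the moment, N m; "opening": finger opening in m.
Only numpy, scipy, OpenCV 4.12 (cv2) and the standard library are available. Lean on these libraries where they do the work, as an engineer would, in place of code of your own. Each camera call takes 0.05 s, during which the arm holds its last target. There are 200 camera calls.

## Working session

There is one attempt and no reset: what is moved stays moved. The work goes in short steps, Python scripts to look and compute and a tool call to move; the robot and the scene stay as the last step left them, time stands still between calls to the robot, and variables do not carry over. Pictures are saved under pics/ and viewed, on a budget of 10 in all, crops included, one or two more only if the job needs it, and the job is handed in when it is done.

Besides the shell and the picture viewer there is one more tool, called by a JSON object that holds its "method" and its "body". servo_tool: Moves the arm, as the interface text tells. Its arguments: {"type":"object","properties":{"deltas":{"type":"array","items":{"type":"number"}},"newtons":{"type":"number"}},"required":["deltas"]}

```bash
mkdir -p pics
cat > h.py <<'E'
import numpy as np, cv2
from station import robot
from scipy.spatial.transform import Rotation as R
def rot(q): return R.from_quat([q[1],q[2],q[3],q[0]]).as_matrix()
def world(name,u,v,z):
    c=robot.calibration(name); f=200/np.tan(np.radians(c["fov_y"])/2)
    d=rot(c["orientation"])@np.array([(u-c["cx"])/f,(v-c["cy"])/f,1]); p=np.array(c["position"])
    return p+d*(z-p[2])/d[2]
def cloud(name,depth):
    c=robot.calibration(name); f=200/np.tan(np.radians(c["fov_y"])/2)
    v,u=np.mgrid[:400,:640]
    P=np.dstack([(u-c["cx"])/f*depth,(v-c["cy"])/f*depth,depth])
    return P@rot(c["orientation"]).T+np.array(c["position"])
E
python3 - <<'E'
from h import *
s=robot.get_state(); print(s, robot.finger_overhang)
for n in("top","side"):
    print(robot.calibration(n)); im,d=robot.get_image(n); np.savez(f"{n}0.npz",im=im,d=d); cv2.imwrite(f"pics/{n}0.png",im[:,:,::-1])
E
```

```text
{'time': 0.0, 'q': array([-1.22467638,  0.70707018, -0.0276478 ,  1.48498506,  0.0219645 ,
        0.95093743, -0.07553085]), 'qd': array([ 1.35745673e-04,  2.54444691e-04, -8.76331163e-04, -5.75541945e-05,
       -2.58283948e-04, -1.83848815e-03,  1.04325900e-03]), 'tau': array([ 7.00699875e-04, -8.83201718e+01,  1.23527069e+00, -2.36154610e+01,
        1.69787899e-02,  6.60814621e-03, -3.52771303e-05]), 'eef_pos': array([0.217334  , 0.53207655, 0.2498493 ]), 'tool_rot': array([ 3.01572782e-04,  8.30119527e-01,  5.57585212e-01, -4.59943416e-04]), 'contact_force': array([ 0.71548721, -0.13756208,  0.03744956]), 'moment': array([-0.01989592, -0.00024206, -0.02650401]), 'opening': 0.08548455570391736} 0.019
{'fov_y': 52.10501301525014, 'cx': 316.356344319944, 'cy': 200.80065582126556, 'position': array([0.30348791, 0.10919694, 0.9866448 ]), 'orientation': array([ 0.07992151, -0.6805859 ,  0.7230325 , -0.08740362])}
{'fov_y': 56.97502596151274, 'cx': 317.31145293073206, 'cy': 199.08335600209062, 'position': array([ 0.44008486, -0.52436615,  0.60994621]), 'orientation': array([-0.4086245 ,  0.91078199, -0.0562394 ,  0.01842041])}
```

View pics/top0.png

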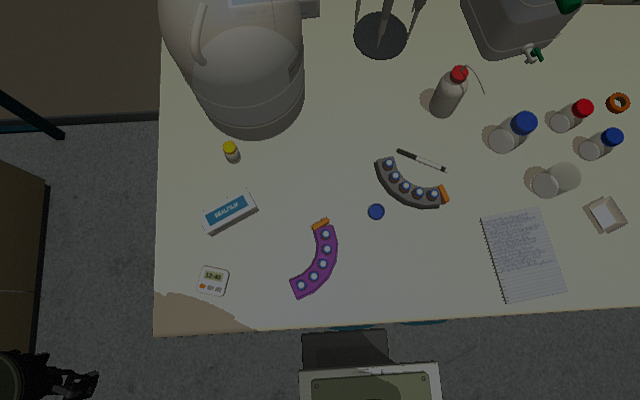

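View pics/side0.png

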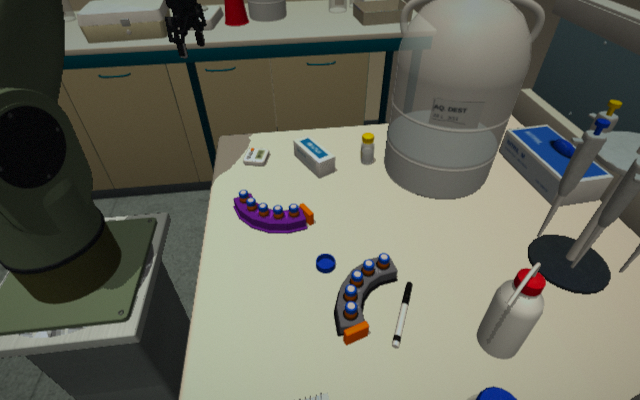

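Two arc trays are in view: a grey/black one at top (412,183) with its orange end at (444,194), and a purple one at (315,260) with its orange end at (320,224). The grey one fits, with the marker on its inner side and the spare cap on its outer side. The side view shows it at (360,290), with the orange piece at (356,332).

Run:
```python
from h import *
def det(name,box,save):
    z=np.load(f"{name}0.npz"); im=z["im"]; d=z["d"]; x0,y0,x1,y1=box
    P=cloud(name,d)
    hsv=cv2.cvtColor(im,cv2.COLOR_RGB2HSV); m0=np.zeros((400,640),np.uint8); m0[y0:y1,x0:x1]=1
    for col,lo,hi,zz in(("blue",(100,60,40),(130,255,255),.05),("orange",(5,150,80),(20,255,255),.036),("white",(0,0,110),(180,110,255),.055)):
        m=cv2.inRange(hsv,lo,hi)*m0
        if col=="white": m=m*((P[:,:,2]>.04)).astype(np.uint8)
        n,l,st,c=cv2.connectedComponentsWithStats(m)
        for i in range(1,n):
            if st[i,4]>=4: print(name,col,c[i].round(1),st[i,4],world(name,*c[i],zz).round(4),"depth med",np.median(P[l==i],0).round(3),"zmax",P[l==i][:,2].max().round(3))
    crop=cv2.resize(im[y0:y1,x0:x1,::-1],None,fx=5,fy=5,interpolation=cv2.INTER_CUBIC); return crop
a=det("top",(365,145,455,215),0); b=det("side",(325,245,405,350),0)
h=max(a.shape[0],b.shape[0]); b=cv2.resize(b,(300,394)); c=np.zeros((394,760,3),np.uint8); c[:350,:450]=a; c[:,460:]=b
cv2.imwrite("pics/crop.png",c)
```

```text
top blue [388.5 163. ] 41 [ 0.6128 -0.0872  0.05  ] depth med [ 0.61  -0.085  0.052] zmax 0.987
top blue [394.9 175.3] 44 [ 0.581  -0.0993  0.05  ] depth med [ 0.58  -0.098  0.052] zmax 0.056
top blue [405.4 185.5] 46 [ 0.5543 -0.1214  0.05  ] depth med [ 0.552 -0.12   0.053] zmax 0.987
top blue [419.  191.8] 47 [ 0.5368 -0.1519  0.05  ] depth med [ 0.535 -0.15   0.054] zmax 0.059
top blue [433.4 193.3] 50 [ 0.5312 -0.1857  0.05  ] depth med [ 0.53  -0.184  0.054] zmax 0.059
top blue [376.2 209.3] 163 [ 0.5007 -0.0467  0.05  ] depth med [ 0.51  -0.055  0.002] zmax 0.019
top orange [443.6 193. ] 82 [ 0.5339 -0.2147  0.036 ] depth med [ 0.534 -0.215  0.035] zmax 0.038
top white [388.7 161.9] 22 [ 0.6138 -0.0868  0.055 ] depth med [ 0.614 -0.087  0.053] zmax 0.057
top white [395.3 174.9] 24 [ 0.5804 -0.0992  0.055 ] depth med [ 0.58  -0.099  0.054] zmax 0.059
top white [405.7 185. ] 22 [ 0.554  -0.1211  0.055 ] depth med [ 0.554 -0.121  0.055] zmax 0.058
top white [419.4 191.3] 25 [ 0.5367 -0.1517  0.055 ] depth med [ 0.536 -0.152  0.055] zmax 0.987
top white [434. 193.] 23 [ 0.5305 -0.
[... 1022 characters left out ...]
 ] zmax 0.042
side orange [349.3 315. ] 16 [ 0.5281 -0.1903  0.036 ] depth med [ 0.527 -0.193  0.04 ] zmax 0.042
side orange [355.4 332.1] 383 [ 0.5325 -0.2228  0.036 ] depth med [ 0.533 -0.219  0.032] zmax 0.61
side white [383.8 256.3] 31 [ 0.6137 -0.0862  0.055 ] depth med [ 0.614 -0.086  0.055] zmax 0.057
side white [368.4 262.5] 32 [ 0.581  -0.0971  0.055 ] depth med [ 0.581 -0.097  0.055] zmax 0.057
side white [356.9 273.6] 37 [ 0.5546 -0.1196  0.055 ] depth med [ 0.554 -0.12   0.056] zmax 0.058
side white [350.5 288.1] 42 [ 0.5371 -0.1493  0.055 ] depth med [ 0.537 -0.15   0.056] zmax 0.058
side white [350.7 305.1] 45 [ 0.531  -0.1832  0.055 ] depth med [ 0.531 -0.184  0.057] zmax 0.06
```

View pics/crop.png

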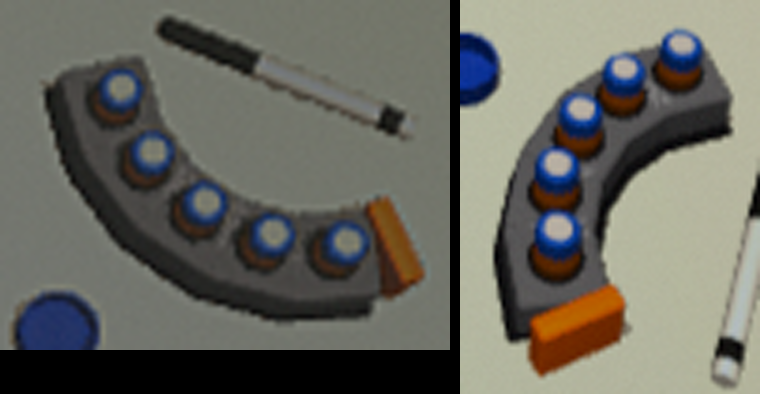

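The crop confirms it: grey/black tray, orange piece at the right end with cap 1 next to it, then caps 2–5 going left, marker on the inner side. I'll shut the fingers and travel above cap 1.

{"method": "servo_tool", "body": {"deltas": [-1, 1, 0, 0, 0, 0, 1, -2.5, 2.5, 0, 0, 0, 0, 1, -2.7, 2.8, 0, 0, 0, 0, 1, -2.7, 2.8, 0, 0, 0, 0, 1, -2.7, 2.8, 0, 0, 0, 0, 1, -2.7, 2.8, 0, 0, 0, 0, 1, -2.7, 2.8, 0, 0, 0, 0, 1, -2.7, 2.8, 0, 0, 0, 0, 1], "newtons": 20}}

```text
time: 0.77
eef_pos: [0.3311, 0.2714, 0.2503]
tool_rot: [0.0, 0.83, 0.558, -0.0]
contact_force: [1.9, 0.3, -0.6]
opening: 0.0003
```

{"method": "servo_tool", "body": {"deltas": [-2.7, 2.8, 0, 0, 0, 0, 1, -2.7, 2.8, 0, 0, 0, 0, 1, -2.7, 2.8, 0, 0, 0, 0, 1, -2.7, 2.8, 0, 0, 0, 0, 1, -2.7, 2.8, 0, 0, 0, 0, 1, -2.7, 2.8, 0, 0, 0, 0, 1, -2.7, 2.8, 0, 0, 0, 0, 1, -2.7, 2.8, 0, 0, 0, 0, 1]}}

```text
time: 1.43
eef_pos: [0.4568, -0.0136, 0.2503]
tool_rot: [-0.0, 0.83, 0.558, -0.0]
contact_force: [0.8, 0.8, -0.5]
opening: -0.0001
```

{"method": "servo_tool", "body": {"deltas": [-2.6, 2.7, 0, 0, 0, 0, 1, -2.6, 2.7, 1, 0, 0, 0, 1, -2.6, 2.7, 2, 0, 0, 0, 1, -2.6, 2.6, 2.5, 0, 0, 0, 1, -1.6, 1.6, 2.5, 0, 0, 0, 1, -1, 1, 2.5, 0, 0, 0, 1, 0, 0, 2, 0, 0, 0, 1, 0, 0, 1, 0, 0, 0, 1]}}

```text
time: 2.1
eef_pos: [0.5283, -0.1798, 0.1147]
tool_rot: [-0.001, 0.83, 0.557, -0.001]
contact_force: [-0.7, 1.2, -0.3]
opening: -0.0
```

```bash
cat > chk.py <<'E'
from h import *
import sys
s=robot.get_state(); print(s["time"],s["eef_pos"].round(4),s["contact_force"].round(1),s["q"].round(2))
t=sys.argv[1]; a=robot.get_image("side")[0]; b=robot.get_image("top")[0]
a=cv2.resize(a[200:350,310:430,::-1],None,fx=3.3,fy=3.3,interpolation=2); b=cv2.resize(b[130:220,360:460,::-1],None,fx=4,fy=4,interpolation=2)
c=np.zeros((500,800,3),np.uint8); c[:a.shape[0],:a.shape[1]]=a; c[:b.shape[0],400:400+b.shape[1]]=b
cv2.imwrite(f"pics/{t}.png",c)
E
python3 chk.py c1
```

```text
2.1 [ 0.5283 -0.1798  0.1147] [-0.7  1.2 -0.3] [ 0.34  0.87 -0.13  1.69  0.18  0.6   1.29]
```

View pics/c1.png

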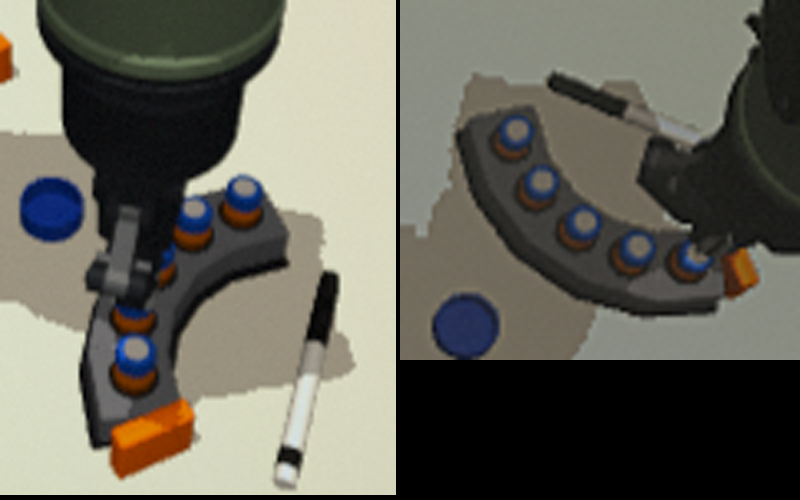

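The picture shows the fingertips at side pixel (351,291) and above cap 1 in the top view. That matches the pose to a few mm, so I correct by 5 mm and come down.

{"method": "servo_tool", "body": {"deltas": [-0.35, 0.4, 0, 0, 0, 0, 1, 0, 0, 0.6, 0, 0, 0, 1, 0, 0, 1, 0, 0, 0, 1, 0, 0, 1, 0, 0, 0, 1, 0, 0, 0.6, 0, 0, 0, 1, 0, 0, 0.2, 0, 0, 0, 1, 0, 0, 0, 0, 0, 0, 1, 0, 0, 0, 0, 0, 0, 1]}}

```text
time: 2.87
eef_pos: [0.5317, -0.1841, 0.0833]
tool_rot: [0.0, 0.83, 0.558, -0.0]
contact_force: [0.4, 0.3, 0.2]
opening: -0.0002
```

{"method": "servo_tool", "body": {"deltas": [0, 0, 0.2, 0, 0, 0, 1, 0, 0, 0.2, 0, 0, 0, 1, 0, 0, 0.1, 0, 0, 0, 1, 0, 0, 0.1, 0, 0, 0, 1, 0, 0, 0.1, 0, 0, 0, 1, 0, 0, 0.1, 0, 0, 0, 1, 0, 0, 0.1, 0, 0, 0, 1, 0, 0, 0, 0, 0, 0, 1]}}

```text
time: 3.53
eef_pos: [0.5317, -0.1841, 0.0742]
tool_rot: [0.0, 0.83, 0.558, -0.0]
contact_force: [-0.1, 0.4, 0.0]
opening: -0.0005
```

{"method": "servo_tool", "body": {"deltas": [0, 0, 0.1, 0, 0, 0, 1, 0, 0, 0.1, 0, 0, 0, 1, 0, 0, 0.1, 0, 0, 0, 1, 0, 0, 0.1, 0, 0, 0, 1, 0, 0, 0.1, 0, 0, 0, 1, 0, 0, 0, 0, 0, 0, 1, 0, 0, 0, 0, 0, 0, 1, 0, 0, 0, 0, 0, 0, 1]}}

```text
time: 4.2
eef_pos: [0.5316, -0.1841, 0.0692]
tool_rot: [-0.0, 0.83, 0.558, -0.0]
contact_force: [0.1, 0.3, 0.1]
opening: -0.0001
```

{"method": "servo_tool", "body": {"deltas": [0, 0, 0.1, 0, 0, 0, 1, 0, 0, 0, 0, 0, 0, 1, 0, 0, 0, 0, 0, 0, 1, 0, 0, 0, 0, 0, 0, 1, 0, 0, 0, 0, 0, 0, 1, 0, 0, 0, 0, 0, 0, 1, 0, 0, 0, 0, 0, 0, 1, 0, 0, 0.1, 0, 0, 0, 1]}}

```text
time: 4.87
eef_pos: [0.5318, -0.1842, 0.0678]
tool_rot: [0.0, 0.83, 0.558, 0.0]
contact_force: [-7.9, 2.1, 34.8]
opening: 0.0
```

```bash
python3 chk.py c2
```

```text
4.8667 [ 0.5318 -0.1842  0.0678] [-7.9  2.1 34.8] [ 0.33  0.95 -0.11  1.69  0.19  0.5   1.28]
```

View pics/c2.png

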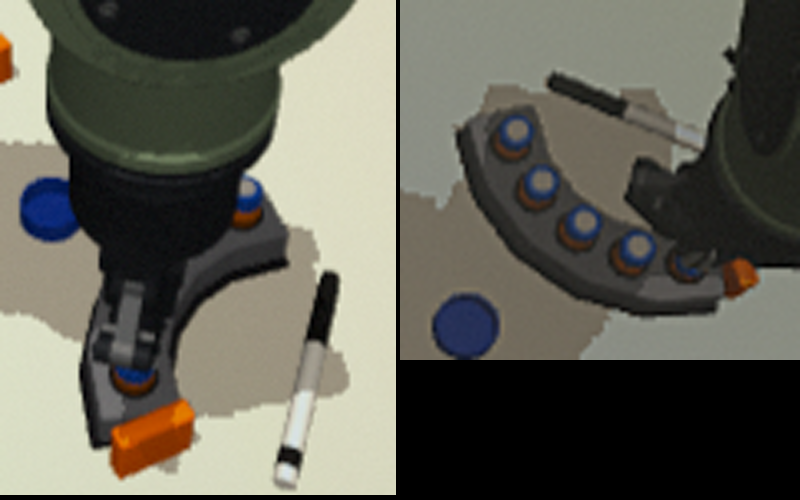

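Cap 1 is home: 35 N at TCP z 0.0678, so the tip is at 49 mm. The servo is stiff, so I lift at once and go to cap 2.

{"method": "servo_tool", "body": {"deltas": [0, 0, -0.5, 0, 0, 0, 1, 0, 0, -1, 0, 0, 0, 1, 0, 0, -0.5, 0, 0, 0, 1, 0.8, -0.2, 0, 0, 0, 0, 1, 1.3, -0.3, 0, 0, 0, 0, 1, 0.9, -0.2, 0, 0, 0, 0, 1, 0.3, -0.1, 0, 0, 0, 0, 1, 0, 0, 0, 0, 0, 0, 1]}}

```text
time: 5.63
eef_pos: [0.5369, -0.1495, 0.0872]
tool_rot: [-0.0, 0.83, 0.558, -0.0]
contact_force: [-0.2, -0.1, -0.1]
opening: 0.0001
```

{"method": "servo_tool", "body": {"deltas": [0, 0, 0.3, 0, 0, 0, 1, 0, 0, 0.4, 0, 0, 0, 1, 0, 0, 0.3, 0, 0, 0, 1, 0, 0, 0.1, 0, 0, 0, 1, 0, 0, 0.1, 0, 0, 0, 1, 0, 0, 0.1, 0, 0, 0, 1, 0, 0, 0.1, 0, 0, 0, 1, 0, 0, 0, 0, 0, 0, 1]}}

```text
time: 6.3
eef_pos: [0.5367, -0.1507, 0.0732]
tool_rot: [0.0, 0.83, 0.558, -0.0]
contact_force: [-0.5, -0.4, -0.2]
opening: 0.0003
```

{"method": "servo_tool", "body": {"deltas": [0, 0, 0.1, 0, 0, 0, 1, 0, 0, 0.1, 0, 0, 0, 1, 0, 0, 0.1, 0, 0, 0, 1, 0, 0, 0.1, 0, 0, 0, 1, 0, 0, 0.05, 0, 0, 0, 1, 0, 0, 0.05, 0, 0, 0, 1, 0, 0, 0.03, 0, 0, 0, 1, 0, 0, 0, 0, 0, 0, 1]}}

```text
time: 6.97
eef_pos: [0.5368, -0.1506, 0.0681]
tool_rot: [0.0, 0.83, 0.558, -0.0]
contact_force: [-1.7, -1.6, 5.7]
opening: -0.0004
```

{"method": "servo_tool", "body": {"deltas": [0, 0, 0.03, 0, 0, 0, 1, 0, 0, 0, 0, 0, 0, 1, 0, 0, 0, 0, 0, 0, 1, 0, 0, 0, 0, 0, 0, 1, 0, 0, 0, 0, 0, 0, 1, 0, 0, 0, 0, 0, 0, 1, 0, 0, 0, 0, 0, 0, 1, 0, 0, 0, 0, 0, 0, 1]}}

```text
time: 7.63
eef_pos: [0.5368, -0.1507, 0.068]
tool_rot: [0.0, 0.83, 0.558, 0.0]
contact_force: [-2.4, -1.0, 11.0]
opening: -0.0001
```

{"method": "servo_tool", "body": {"deltas": [0, 0, -0.5, 0, 0, 0, 1, 0, 0, -1, 0, 0, 0, 1, 0, 0, -0.5, 0, 0, 0, 1, 0.8, 0.1, 0, 0, 0, 0, 1, 1.3, 0.2, 0, 0, 0, 0, 1, 1, 0.1, 0, 0, 0, 0, 1, 0.35, 0.1, 0, 0, 0, 0, 1, 0, 0, 0, 0, 0, 0, 1]}}

```text
time: 8.3
eef_pos: [0.555, -0.1188, 0.0874]
tool_rot: [-0.0, 0.83, 0.558, 0.0]
contact_force: [0.3, 0.4, 0.2]
opening: -0.0
```

{"method": "servo_tool", "body": {"deltas": [0, 0, 0.3, 0, 0, 0, 1, 0, 0, 0.4, 0, 0, 0, 1, 0, 0, 0.3, 0, 0, 0, 1, 0, 0, 0.1, 0, 0, 0, 1, 0, 0, 0.1, 0, 0, 0, 1, 0, 0, 0.1, 0, 0, 0, 1, 0, 0, 0.1, 0, 0, 0, 1, 0, 0, 0, 0, 0, 0, 1]}}

```text
time: 8.97
eef_pos: [0.5544, -0.1206, 0.0736]
tool_rot: [0.0, 0.83, 0.558, -0.0]
contact_force: [0.1, -0.5, -1.2]
opening: 0.0003
```

{"method": "servo_tool", "body": {"deltas": [0, 0, 0.1, 0, 0, 0, 1, 0, 0, 0.1, 0, 0, 0, 1, 0, 0, 0.1, 0, 0, 0, 1, 0, 0, 0.1, 0, 0, 0, 1, 0, 0, 0.05, 0, 0, 0, 1, 0, 0, 0.05, 0, 0, 0, 1, 0, 0, 0.05, 0, 0, 0, 1, 0, 0, 0, 0, 0, 0, 1]}}

```text
time: 9.63
eef_pos: [0.5544, -0.1206, 0.0681]
tool_rot: [0.0, 0.83, 0.558, -0.0]
contact_force: [0.4, -0.6, 1.4]
opening: 0.0003
```

{"method": "servo_tool", "body": {"deltas": [0, 0, 0.03, 0, 0, 0, 1, 0, 0, 0, 0, 0, 0, 1, 0, 0, 0.02, 0, 0, 0, 1, 0, 0, 0, 0, 0, 0, 1, 0, 0, 0, 0, 0, 0, 1, 0, 0, 0, 0, 0, 0, 1, 0, 0, 0, 0, 0, 0, 1, 0, 0, 0, 0, 0, 0, 1]}}

```text
time: 10.3
eef_pos: [0.5545, -0.1206, 0.068]
tool_rot: [0.0, 0.83, 0.558, 0.0]
contact_force: [-1.7, -0.4, 10.5]
opening: -0.0
```

{"method": "servo_tool", "body": {"deltas": [0, 0, -0.5, 0, 0, 0, 1, 0, 0, -1, 0, 0, 0, 1, 0, 0, -0.5, 0, 0, 0, 1, 0.8, 0.4, 0, 0, 0, 0, 1, 1.2, 0.6, 0, 0, 0, 0, 1, 0.8, 0.4, 0, 0, 0, 0, 1, 0.25, 0.2, 0, 0, 0, 0, 1, 0, 0, 0, 0, 0, 0, 1]}}

```text
time: 10.97
eef_pos: [0.5813, -0.0975, 0.0874]
tool_rot: [-0.0, 0.83, 0.558, 0.0]
contact_force: [-0.9, 0.2, 0.0]
opening: 0.0002
```

{"method": "servo_tool", "body": {"deltas": [0, 0, 0.3, 0, 0, 0, 1, 0, 0, 0.4, 0, 0, 0, 1, 0, 0, 0.3, 0, 0, 0, 1, 0, 0, 0.1, 0, 0, 0, 1, 0, 0, 0.1, 0, 0, 0, 1, 0, 0, 0.1, 0, 0, 0, 1, 0, 0, 0.1, 0, 0, 0, 1, 0, 0, 0, 0, 0, 0, 1]}}

```text
time: 11.63
eef_pos: [0.5808, -0.0984, 0.0736]
tool_rot: [0.0, 0.83, 0.558, -0.0]
contact_force: [0.2, -0.0, -0.2]
opening: 0.0004
```

{"method": "servo_tool", "body": {"deltas": [0, 0, 0.1, 0, 0, 0, 1, 0, 0, 0.1, 0, 0, 0, 1, 0, 0, 0.1, 0, 0, 0, 1, 0, 0, 0.1, 0, 0, 0, 1, 0, 0, 0.05, 0, 0, 0, 1, 0, 0, 0.05, 0, 0, 0, 1, 0, 0, 0.05, 0, 0, 0, 1, 0, 0, 0, 0, 0, 0, 1]}}

```text
time: 12.3
eef_pos: [0.5808, -0.0984, 0.0681]
tool_rot: [0.0, 0.83, 0.558, -0.0]
contact_force: [0.2, -1.9, 1.6]
opening: -0.0002
```

{"method": "servo_tool", "body": {"deltas": [0, 0, 0.03, 0, 0, 0, 1, 0, 0, 0, 0, 0, 0, 1, 0, 0, 0.02, 0, 0, 0, 1, 0, 0, 0, 0, 0, 0, 1, 0, 0, 0, 0, 0, 0, 1, 0, 0, 0, 0, 0, 0, 1, 0, 0, 0, 0, 0, 0, 1, 0, 0, 0, 0, 0, 0, 1]}}

```text
time: 12.97
eef_pos: [0.5808, -0.0984, 0.068]
tool_rot: [0.0, 0.83, 0.558, 0.0]
contact_force: [-2.9, -1.2, 10.9]
opening: -0.0001
```

{"method": "servo_tool", "body": {"deltas": [0, 0, -0.5, 0, 0, 0, 1, 0, 0, -1, 0, 0, 0, 1, 0, 0, -0.5, 0, 0, 0, 1, 0.6, 0.6, 0, 0, 0, 0, 1, 0.9, 1, 0, 0, 0, 0, 1, 0.6, 0.7, 0, 0, 0, 0, 1, 0.25, 0.3, 0, 0, 0, 0, 1, 0, 0, 0, 0, 0, 0, 1]}}

```text
time: 13.63
eef_pos: [0.6142, -0.0861, 0.0879]
tool_rot: [0.0, 0.83, 0.558, 0.0]
contact_force: [0.3, 0.0, -0.3]
opening: 0.0006
```

{"method": "servo_tool", "body": {"deltas": [0, 0, 0.3, 0, 0, 0, 1, 0, 0, 0.4, 0, 0, 0, 1, 0, 0, 0.3, 0, 0, 0, 1, 0, 0, 0.1, 0, 0, 0, 1, 0, 0, 0.1, 0, 0, 0, 1, 0, 0, 0.1, 0, 0, 0, 1, 0, 0, 0.1, 0, 0, 0, 1, 0, 0, 0, 0, 0, 0, 1]}}

```text
time: 14.3
eef_pos: [0.6137, -0.0864, 0.0735]
tool_rot: [-0.0, 0.83, 0.558, -0.0]
contact_force: [0.6, 0.8, -0.5]
opening: -0.0001
```

{"method": "servo_tool", "body": {"deltas": [0, 0, 0.1, 0, 0, 0, 1, 0, 0, 0.1, 0, 0, 0, 1, 0, 0, 0.1, 0, 0, 0, 1, 0, 0, 0.1, 0, 0, 0, 1, 0, 0, 0.05, 0, 0, 0, 1, 0, 0, 0.05, 0, 0, 0, 1, 0, 0, 0.05, 0, 0, 0, 1, 0, 0, 0, 0, 0, 0, 1]}}

```text
time: 14.97
eef_pos: [0.6137, -0.0864, 0.0681]
tool_rot: [0.0, 0.83, 0.558, -0.0]
contact_force: [0.2, -0.4, 2.3]
opening: 0.0001
```

{"method": "servo_tool", "body": {"deltas": [0, 0, 0.03, 0, 0, 0, 1, 0, 0, 0, 0, 0, 0, 1, 0, 0, 0.02, 0, 0, 0, 1, 0, 0, 0, 0, 0, 0, 1, 0, 0, 0, 0, 0, 0, 1, 0, 0, 0, 0, 0, 0, 1, 0, 0, 0, 0, 0, 0, 1, 0, 0, 0, 0, 0, 0, 1]}}

```text
time: 15.63
eef_pos: [0.6138, -0.0864, 0.0681]
tool_rot: [0.0, 0.83, 0.558, 0.0]
contact_force: [-2.9, -0.2, 10.0]
opening: -0.0001
```

All five reached the stop. I lift and move clear to check.

{"method": "servo_tool", "body": {"deltas": [0, 0, -0.5, 0, 0, 0, 1, 0, 0, -1.5, 0, 0, 0, 1, 0, 0, -2.5, 0, 0, 0, 1, 0, 0, -3, 0, 0, 0, 1, 0, 0, -3, 0, 0, 0, 1, 0, 0, -3, 0, 0, 0, 1, 1, -1, -2, 0, 0, 0, 1, 2, -2, -1, 0, 0, 0, 1]}}

```text
time: 16.3
eef_pos: [0.5981, -0.0497, 0.2352]
tool_rot: [0.002, 0.831, 0.556, 0.001]
contact_force: [0.4, -0.3, -1.1]
opening: -0.0004
```

{"method": "servo_tool", "body": {"deltas": [2.5, -2.7, 0, 0, 0, 0, 1, 2.5, -2.7, 0, 0, 0, 0, 1, 2.5, -2.7, 0, 0, 0, 0, 1, 2.5, -2.7, 0, 0, 0, 0, 1, 2.5, -2.7, 0, 0, 0, 0, 1, 2.5, -2.7, 0, 0, 0, 0, 1, 2.5, -2.7, 0, 0, 0, 0, 1, 1, -1, 0, 0, 0, 0, 1]}}

```text
time: 16.97
eef_pos: [0.4806, 0.2038, 0.2329]
tool_rot: [-0.001, 0.829, 0.56, 0.0]
contact_force: [-0.5, 1.0, 0.3]
opening: -0.0002
```

```bash
python3 chk.py c3
python3 - <<'E'
from h import *
old={n:np.load(f"{n}0.npz") for n in("top","side")}
for n,(x0,y0,x1,y1) in(("top",(380,145,455,215)),("side",(340,245,405,350))):
    im,d=robot.get_image(n)
    for tag,I,D in(("old",old[n]["im"],old[n]["d"]),("new",im,d)):
        P=cloud(n,D); h=cv2.cvtColor(I,cv2.COLOR_RGB2HSV); m0=np.zeros((400,640),np.uint8); m0[y0:y1,x0:x1]=1
        w=cv2.inRange(h,(0,0,110),(180,110,255))*m0*(P[:,:,2]>.04).astype(np.uint8)
        o=cv2.inRange(h,(5,150,80),(20,255,255))*m0
        for c,m in(("dot",w),("or",o)):
            k,l,st,ce=cv2.connectedComponentsWithStats(m)
            for i in range(1,k):
                if st[i,4]>=12 and (c=="dot" or st[i,4]>60): q=P[l==i]; print(n,tag,c,ce[i].round(1),np.median(q,0).round(4),"z mean",q[:,2][q[:,2]<.1].mean().round(4))
E
```

```text
16.9667 [0.4806 0.2038 0.2329] [-0.5  1.   0.3] [-0.42  0.65 -0.07  1.7   0.06  0.79  0.67]
top old dot [388.7 161.9] [ 0.6143 -0.0875  0.0532] z mean 0.0532
top old dot [395.3 174.9] [ 0.5802 -0.0986  0.0542] z mean 0.0544
top old dot [405.7 185. ] [ 0.5539 -0.1214  0.0553] z mean 0.0556
top old dot [419.4 191.3] [ 0.5363 -0.1521  0.0547] z mean 0.0546
top old dot [434. 193.] [ 0.5304 -0.1848  0.0553] z mean 0.0554
top old or [443.6 193. ] [ 0.5335 -0.2152  0.0351] z mean 0.035
top new dot [388.4 163. ] [ 0.613  -0.0874  0.0491] z mean 0.0488
top new dot [394.7 175.4] [ 0.5815 -0.0994  0.0489] z mean 0.0488
top new dot [405.2 185.7] [ 0.5534 -0.1211  0.0489] z mean 0.0485
top new dot [418.7 191.9] [ 0.537  -0.1517  0.0487] z mean 0.0486
top new dot [433.3 193.6] [ 0.5302 -0.1851  0.0491] z mean 0.0492
top new or [443.4 193.3] [ 0.5334 -0.2145  0.035 ] z mean 0.0344
side old dot [383.8 256.3] [ 0.6138 -0.0862  0.0547] z mean 0.0549
side old dot [368.4 262.5] [ 0.5809 -0.0972  0.0552] z mean 0.0553
side old dot [356.9 273.6] [ 0.5545 -0.1196  0.056 ] z mean 0.0559
side old dot [350.5 288.1] [ 0.5368 -0.1504  0.0565] z mean 0.0565
side old dot [350.7 305.1] [ 0.5306 -0.1839  0.0568] z mean 0.0568
side old or [355.4 332.1] [ 0.5334 -0.2195  0.0325] z mean 0.0284
side new dot [383.5 257.8] [ 0.6144 -0.086   0.0497] z mean 0.0497
side new dot [368.2 264.6] [ 0.5812 -0.0983  0.0496] z mean 0.0498
side new dot [356.9 275.6] [ 0.5544 -0.1209  0.0499] z mean 0.0499
side new dot [350.5 290.1] [ 0.5371 -0.1501  0.0501] z mean 0.05
side new dot [350.6 307.4] [ 0.5307 -0.1843  0.0497] z mean 0.0497
side new or [355.4 332.1] [ 0.5336 -0.2194  0.0325] z mean 0.0284
```

View pics/c3.png

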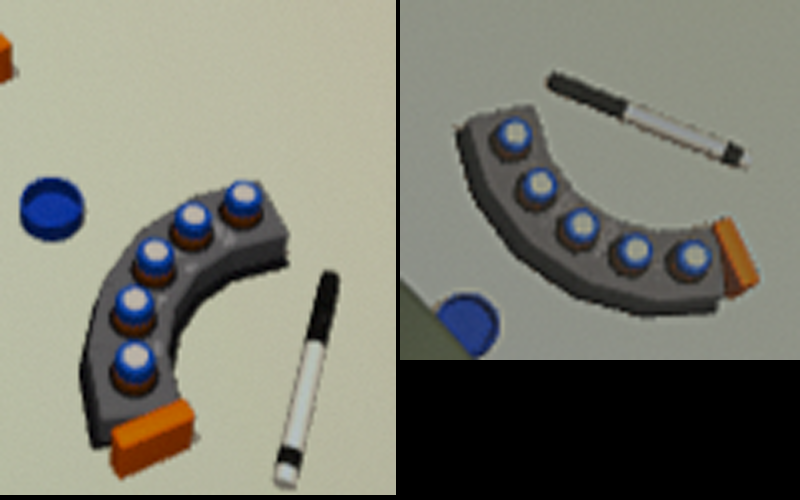

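All five caps sit level at about 49 mm (dots in the top picture from (388,163) to (433,194)). The tray has not moved: its orange piece is still at side pixel (355,332). The marker and spare cap look unchanged, and the arm is clear. I let it come to rest, then hand in.

{"method": "servo_tool", "body": {"deltas": [0, 0, 0, 0, 0, 0, 1, 0, 0, 0, 0, 0, 0, 1, 0, 0, 0, 0, 0, 0, 1, 0, 0, 0, 0, 0, 0, 1, 0, 0, 0, 0, 0, 0, 1, 0, 0, 0, 0, 0, 0, 1, 0, 0, 0, 0, 0, 0, 1, 0, 0, 0, 0, 0, 0, 1]}}

```text
time: 17.83
eef_pos: [0.4831, 0.1992, 0.2327]
tool_rot: [0.0, 0.83, 0.558, -0.0]
contact_force: [-0.1, -0.0, 0.0]
opening: 0.0001
```

```bash
python3 -c "
from h import *
print(robot.close_job())"
```

```text
the job is handed in; nothing more can be done
None
```

I pressed caps 1 to 5 of the grey tray home in order, starting at the orange end, with the fingers shut. The job was handed in at about 18 s.

**Force:** readings at the stop were about 35 N on cap 1 and 10–11 N on the others. Force was read only at the end of each move, so a higher brief peak is possible, most likely on cap 1.

**Caps:** the final depth readings put the cap tops at 48.5–49.2 mm (top camera) and 49.7–50.0 mm (side camera). The two disagree by about 1 mm, within the calibration error. Before pressing, the caps read 53–57 mm. When pressing, the fingertip also stopped at about 49 mm on every cap.

**Surroundings:** by the orange piece and cap positions, the tray stayed where it was to within about 1 mm. The marker and spare cap looked unchanged in the last picture. I did not re-check the film box, timer or bottle, but the arm stayed well above them.

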